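# Sort a mixed handful of culture ware into its trays

### The arm

A 6-joint arm with a two-finger parallel gripper is mounted at the origin on the work surface. World frame = base frame: x ahead of the robot, y to its left, z up, the work surface at z = 0. Lengths are in m, angles in rad, forces in N, time in s.
With the tool pointing down it reaches from about 0.325 to 0.9 m from the base axis. Payload 3.5 kg.
Tool frame: the origin (TCP) lies at the very end of the fingers, on their centre line; the grasp point (between the pads) lies 19 mm behind it; z points along the fingers, y is the line along which they close (so a half turn about z gives the same grasp; the last joint's range is limited). The gripper opens to 85 mm and grips with 20 to 120 N. Pads are 22 mm wide; open, the fingers measure 114 mm over their backs; the gripper's body (76 mm by 85 mm) begins 54 mm behind the grasp point. The pads swing forward as they close: fully open they stand 13 mm farther back than shut.
Start: joints at [1.243, 0.276, -0.026, 1.268, 0, 1.467], TCP at [0.139, 0.609, 0.202] pointing down, gripper open.
Joint ranges: [-3.12, 3.12], [-0.85, 1.88], [-1.08, 1.24], [-1.95, 2.15], [-1.57, 1.53], [-3.14, 3.14]. Speed limits (rad/s): [2.57, 2.57, 3.14, 3.14, 3.14, 3.14].

### API

Orientations are given as a rotation vector (axis times angle).
In Python, from bench import ctrl gives the robot as it stands. The module is installed in compiled form; this text tells all that it offers.
- The arm moves only by the shell command python3 -m crank 'ROWS' [OPENING]. ROWS is rows parted by semicolons, their numbers by spaces, 1 to 10 of them, each of 6 numbers: dx, dy, dz in m, then a rotation vector rx, ry, rz in rad; each row is the pose to reach, as a shift and turn from the pose commanded when the command began, along the tool's axes at that moment; what a row does not reach only later rows make up. A row lasts 1/8 s, in which the tool goes at most 0.0625 m and 0.188 rad, less where a joint would pass 70% of its speed; a pose out of reach is approached as far as the arm can. OPENING is the opening from 0.0 (shut) to 1.0 (fully open), set as the command begins (- or left out keeps the last). The fingers move at their own pace and stop on an object; the grip force is fixed at half the most. Time passes only in rows, so rows that do not move let the fingers close. It prints the time, the measured TCP pose, the force, the opening and the grip force at its end.
- ctrl.get_obs(): the state, without advancing time (a new reading comes with each control period).
- ctrl.grab_frame(name): name is "scene" or "top" or "wrist"; returns a dict with "pixels" (480x640x3 uint8, blue, green, red), "range_z" (480x640 float32, m along the optical axis (not along the pixel's ray), 0 where there is no reading), "mtx" (3x3 intrinsics, pixels), "dist" ([k1, k2, p1, p2, k3] as OpenCV has them; the pictures are not rectified), "rvec" (rotation vector, rad) and "tvec" (3), from world to camera coordinates, as OpenCV has them. Camera axes: x right, y down, z forward; pixel columns grow to the right and rows downward; lengths in m; the calibration is good to about 2 mm. A picture is of the moment at which its call begins.
- ctrl.sign_off(): hands the job in; it is judged then, once.
The state is a dict: "time_s": time; "joints": joint angles; "joint_vel": joint speeds; "tau": joint torques, N m; "eef_pos": TCP position; "orientation": TCP orientation; "ft_force": force on the tool from outside, world axes, zero at the start; "torque": the same for the moment, N m; "opening": opening from 0.0 (shut) to 1.0 (fully open); "gripper_force": force on a finger pad.
Only numpy, scipy, OpenCV 4.12 (cv2) and the standard library are available. Lean on these libraries where they do the work, as an engineer would, in place of code of your own. Each camera call takes 0.05 s, during which the arm holds its last target. There are 200 camera calls.

### The job

Put away the five loose pieces of culture ware on the bench, each with its own kind: stand the two capped tubes upright in the two empty cells of the tube box, stack both culture dishes squarely on the dish that already lies in its steel tray so that they make one pile, and lay the flask flat in the other steel tray, side by side with the flask already there and with its neck pointing the same way. Keep everything the right way up on the way, set things down rather than dropping them, and leave the orange tube rack and the white and blue carton where they are.

Things in the scene. Friction and masses are not known exactly. Their poses are not given: they have to be found in the camera images.
- tube_a: Capped 30 ml sample tube (universal container), standing upright on its flat base: clear round body 28 mm diameter, ribbed blue screw cap 32 mm diameter on the top 15 mm, 93 mm tall in all, about 35 g. The two tubes are alike. Origin: centre of the underside; z up along the tube.
- tube_b: Capped 30 ml sample tube (universal container), standing upright on its flat base: clear round body 28 mm diameter, ribbed blue screw cap 32 mm diameter on the top 15 mm, 93 mm tall in all, about 35 g. The two tubes are alike. Origin: centre of the underside; z up along the tube.
- dish_a: Closed 60 mm culture dish with lid, a flat clear disc 60 mm diameter and 15 mm high, with a thin lighter rim line on the lid, lying flat, about 22 g. The two dishes are alike. Origin: centre of the underside; z up. The top is flat enough to stack on.
- dish_b: Closed 60 mm culture dish with lid, a flat clear disc 60 mm diameter and 15 mm high, with a thin lighter rim line on the lid, lying flat, about 22 g. The two dishes are alike. Origin: centre of the underside; z up. The top is flat enough to stack on.
- flask: Loose clear 25 cm2 culture flask lying flat, about 30 g: rectangular, 50 mm wide (its y), 26 mm high, straight parallel sides from x = -33 to +20 mm, shoulders narrowing to a neck and a 24 mm blue cap that ends at x = +62 mm; white patch on top. Origin: underside, 33 mm from the back end, midway across; x points along the neck to the cap, z up. Grip it across y at the origin.
- tube_box: Fixed white plastic box, 52 mm (its x) by 150 mm (its y), 50 mm high, floor and walls 3 mm thick. Three open square cells, 46 mm wide, in a row along y, centres at y = -49, 0 and +49 mm (dividers 43 mm high). The cell at +49 already holds a tube like the loose ones, fixed, its cap 96 mm up; the other two are empty. Origin: centre of the underside, z up.
- dish_tray: Fixed low stainless steel tray, 130 mm (its x) by 180 mm (its y), floor 3 mm thick, lip 12 mm high all round. Origin: centre of the underside, z up. Like the other steel tray but holds one 60 mm dish, which stays fixed at the tray's centre, its underside 3 mm and its top 18 mm above the tray's underside. Tray origin and dish centre coincide seen from above.
- flask_tray: Fixed low stainless steel tray, 130 mm (its x) by 180 mm (its y), floor 3 mm thick, lip 12 mm high all round. Origin: centre of the underside, z up. Like the other steel tray but already holds a flask like the loose one, fixed, its origin at x = -14, y = +45 mm and its neck along the tray's +x. In the free place beside it the flask's origin is at about x = -14, y = -45 mm.
- rack: Bystander, to be left alone: orange microtube rack, 62 by 245 mm and 30 mm high, with small tubes standing in it up to 56 mm; loose, beyond the trays. Origin: centre of the underside; long side along its y.
- carton: Bystander, to be left alone: small white and blue reagent carton 75 by 60 by 42 mm, loose, on the robot's right. Origin: centre of the underside.
Things that resemble listed ones, but are neither listed nor needed, are in the scene too. Leave any brown or yellow look-alike of the dish_a alone.

How it is judged:
By the outcome, as a careful person would: the job done as asked, in the order asked, and still so for the second after the job is handed in, with the robot touching nothing.
It also fails if it takes over 118 s, if anything falls off the work surface, if the arm or the gripper's body presses on something with over 40 N, if the wrist force passes 120 N, or if a joint passes its speed limit or range.

## Working session

There is one attempt and no reset: what is moved stays moved. The work goes in short steps, Python scripts to look and compute and a shell command to move; the robot and the scene stay as the last step left them, time stands still between calls to the robot, and variables do not carry over. Pictures are saved under pics/ and viewed, at most 14 in all, crops included, and the job is handed in when it is done.

```bash
mkdir -p pics; cat > h.py <<'E'
import numpy as np, cv2
from scipy.spatial.transform import Rotation as R
from bench import ctrl
def grab(n):
    f=ctrl.grab_frame(n); np.savez('%s.npz'%n,**{k:np.asarray(v) for k,v in f.items()}); return f
def load(n): return dict(np.load('%s.npz'%n))
def ray(f,uv,z):
    """pixel(s) -> world points on plane z"""
    uv=np.asarray(uv,float).reshape(-1,1,2)
    p=cv2.undistortPoints(uv,f['mtx'],f['dist']).reshape(-1,2)
    M=cv2.Rodrigues(np.asarray(f['rvec'],float))[0]; t=np.asarray(f['tvec'],float).ravel()
    d=np.c_[p,np.ones(len(p))]@M; c=-M.T@t
    return c+d*((z-c[2])/d[:,2])[:,None]
def cloud(f):
    d=f['range_z']; v,u=np.mgrid[0:480,0:640]
    uv=np.stack([u,v],-1).reshape(-1,1,2).astype(float)
    p=cv2.undistortPoints(uv,f['mtx'],f['dist']).reshape(-1,2)
    M=cv2.Rodrigues(np.asarray(f['rvec'],float))[0]; t=np.asarray(f['tvec'],float).ravel()
    return ((np.c_[p,np.ones(len(p))]*d.reshape(-1,1)-t)@M).reshape(480,640,3)
def delta(pos):
    """world shift to pos in current tool axes"""
    o=ctrl.get_obs(); r=R.from_rotvec(o['orientation'])
    return r.inv().apply(np.asarray(pos)-o['eef_pos'])
E
python3 - <<'E'
from h import *
o=ctrl.get_obs(); print(o['eef_pos'],o['orientation'],o['opening'],o['time_s']); print(R.from_rotvec(o['orientation']).as_matrix().round(3))
for n in('top','scene'):
    f=grab(n); cv2.imwrite('pics/%s0.png'%n,f['pixels'])
    M=cv2.Rodrigues(np.asarray(f['rvec'],float))[0]; print(n,-M.T@np.ravel(f['tvec']),M[2])
E
```

```text
[0.13904133 0.60844933 0.20035146] [-0.35230109 -3.12127227  0.00346479] 1.0009626773573803 0.0
[[-0.975  0.223 -0.001]
 [ 0.223  0.975 -0.002]
 [ 0.    -0.002 -1.   ]]
top [ 0.32377209 -0.04301551  1.05149353] [ 0.21776533 -0.01672183 -0.9758579 ]
scene [0.95434957 0.67574783 1.05633045] [-0.31240692 -0.56318154 -0.76500227]
```

View pics/top0.png

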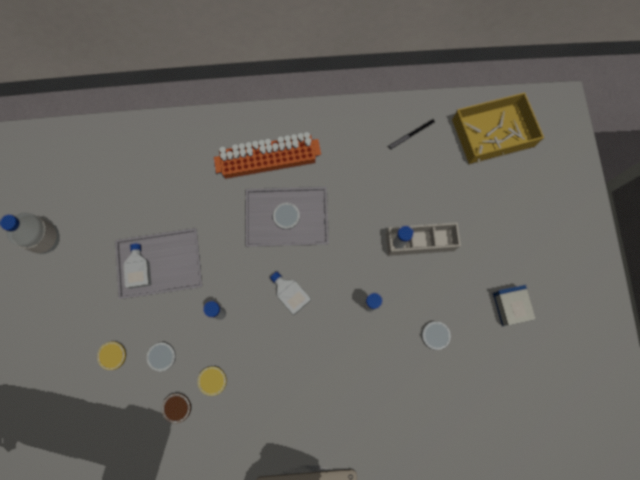

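View pics/scene0.png

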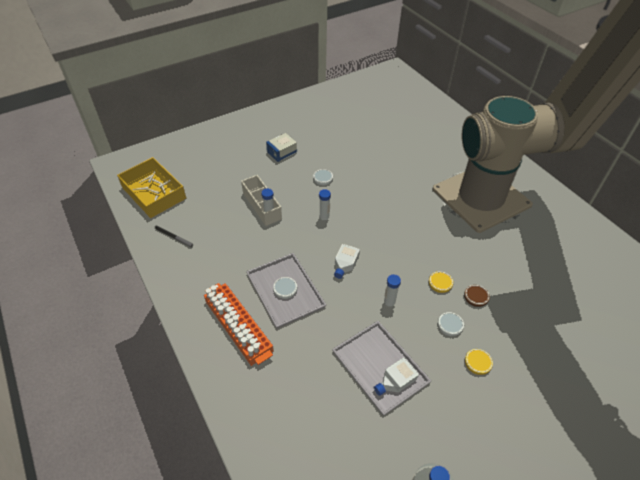

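The top view shows tube caps at (212,309) and (374,301), and clear dishes at (161,357) and (437,335). The flask is at (293,297) with its cap at (277,278). The dish tray is at (287,217), the flask tray at (160,264) with its free place on the right, and the box at (424,239) with its two right-hand cells empty. The scene view confirms this layout; the yellow and brown dishes are decoys.

```bash
cat > meas.py <<'E'
from h import *
f=load('top'); s=load('scene')
def blobs(f,m,amin):
    c,_=cv2.findContours(m.astype(np.uint8),cv2.RETR_EXTERNAL,cv2.CHAIN_APPROX_NONE)
    return [k for k in c if cv2.contourArea(k)>amin]
def blue(f):
    h=cv2.cvtColor(f['pixels'],cv2.COLOR_BGR2HSV); return cv2.inRange(h,(105,120,60),(130,255,255))
for n,g in(('top',f),('scene',s)):
    P=cloud(g)
    for k in blobs(g,blue(g),25):
        M=cv2.moments(k); c=np.array([M['m10'],M['m01']])/M['m00']
        mk=np.zeros((480,640),np.uint8); cv2.drawContours(mk,[k],-1,1,-1)
        q=P[(mk>0)&(g['range_z']>0)]
        print(n,'blue',c.round(1),M['m00'],'z92',ray(g,c,.092)[0,:2].round(4),'z13',ray(g,c,.013)[0,:2].round(4),'depth top',np.percentile(q[:,2],90).round(3),np.median(q,0).round(3))
P=cloud(f); print('table z',np.median(P[420:440,300:340,2]))
# height components
Z=P[...,2]; gray=cv2.cvtColor(f['pixels'],cv2.COLOR_BGR2GRAY)
for name,(u,v) in dict(dishA=(161,357),dishB=(437,335),dishT=(287,216)).items():
    w=gray[v-24:v+24,u-24:u+24]; w=cv2.resize(w,None,fx=4,fy=4,interpolation=cv2.INTER_CUBIC)
    c=cv2.HoughCircles(w,cv2.HOUGH_GRADIENT,1,200,param1=80,param2=15,minRadius=40,maxRadius=66)
    z=.018 if name=='dishT' else .015
    if c is not None:
        x,y,r=c[0,0]; uv=np.array([(x+.5)/4-.5+u-24,(y+.5)/4-.5+v-24]); print(name,uv.round(1),r/4,ray(f,uv,z)[0].round(4))
    m=(Z[v-24:v+24,u-24:u+24]>(.0105 if z==.015 else .0145)); vv,uu=np.nonzero(m)
    print('  depth',m.sum(),P[v-24:v+24,u-24:u+24][m].mean(0).round(4) if m.any() else None)
for name,(a,b,c,d),lo,hi in(('dtray',(235,340,178,255),.008,.016),('ftray',(108,212,222,305),.008,.016),('box',(380,470,215,260),.03,.058),('flask',(270,315,275,320),.02,.035),('fixflask',(118,155,250,292),.02,.04),('flaskall',(262,318,265,320),.008,.035)):
    m=np.zeros(Z.shape,bool); m[c:d,a:b]=True; m&=(Z>lo)&(Z<hi)
    q=P[m]; (cx,cy),wh,an=cv2.minAreaRect(q[:,:2].astype(np.float32)*1000); print(name,len(q),(round(cx,1),round(cy,1)),np.round(wh,1),round(an,1),'z',np.median(q[:,2]).round(4))
big=np.clip(Z*1000+40,0,140)/140*255
v=np.hstack([cv2.resize(f['pixels'][180:420,90:490],None,fx=2,fy=2,interpolation=cv2.INTER_CUBIC)]); cv2.imwrite('pics/crop.png',cv2.convertScaleAbs(v,alpha=1.6))
E
python3 meas.py
```

```text
top blue [211.3 308.7] 164.5 z92 [0.4391 0.1599] z13 [0.4486 0.1766] depth top 0.095 [0.439 0.16  0.093]
top blue [373.5 300.6] 154.0 z92 [ 0.4302 -0.1636] z13 [ 0.439  -0.1736] depth top 0.094 [ 0.43  -0.163  0.092]
top blue [510.  289.4] 36.5 z92 [ 0.4306 -0.4415] z13 [ 0.4394 -0.4743] depth top 0.044 [ 0.436 -0.463  0.042]
top blue [274.6 276.2] 36.0 z92 [0.4948 0.0302] z13 [0.5089 0.0362] depth top 0.027 [0.507 0.036 0.024]
top blue [134.9 246.2] 29.5 z92 [0.5793 0.3138] z13 [0.6004 0.3431] depth top 0.031 [0.597 0.337 0.028]
top blue [404.7 233.5] 147.5 z92 [ 0.563 -0.242] z13 [ 0.5827 -0.2584] depth top 0.097 [ 0.562 -0.241  0.096]
top blue [  8.5 222.4] 180.0 z92 [0.6525 0.5862] z13 [0.6795 0.638 ] depth top 0.142 [0.636 0.554 0.139]
scene blue [438.8 473.4] 195.5 z92 [0.6245 0.5511] z13 [0.5975 0.5409] depth top 0.142 [0.641 0.557 0.139]
scene blue [379.6 388.6] 63.0 z92 [0.6243 0.3671] z13 [0.5973 0.3418] depth top 0.03 [0.602 0.346 0.027]
scene blue [393.4 280.8] 112.5 z92 [0.4459 0.1665] z13 [0.4042 0.1247] depth top 0.095 [0.446 0.167 0.093]
scene blue [338.7 272.9] 47.5 
[... 162 characters left out ...]
095 [ 0.438 -0.158  0.092]
scene blue [266.9 193.4] 78.0 z92 [ 0.5694 -0.2387] z13 [ 0.5379 -0.3136] depth top 0.098 [ 0.57  -0.235  0.095]
scene blue [272.3 147.4] 30.0 z92 [ 0.4691 -0.4024] z13 [ 0.4294 -0.4907] depth top 0.043 [ 0.443 -0.465  0.039]
table z 0.00011444488360487954
  depth 630 [0.3546 0.2814 0.0341]
  depth 620 [ 0.3545 -0.2957  0.0276]
  depth 475 [0.6394 0.0016 0.028 ]
dtray 882 (643.6, 1.4) [183.8 136.4] 87.3 z 0.0126
ftray 790 (559.5, 292.9) [134.9 185.5] 4.4 z 0.0121
box 704 (562.9, -292.4) [150.8  53.7] 89.8 z 0.0444
flask 785 (474.0, 9.7) [95.  50.2] 37.1 z 0.0254
fixflask 756 (549.4, 337.0) [80.  51.9] 4.7 z 0.0287
flaskall 835 (474.1, 9.5) [95.1 50.2] 36.8 z 0.0253
```

View pics/crop.png

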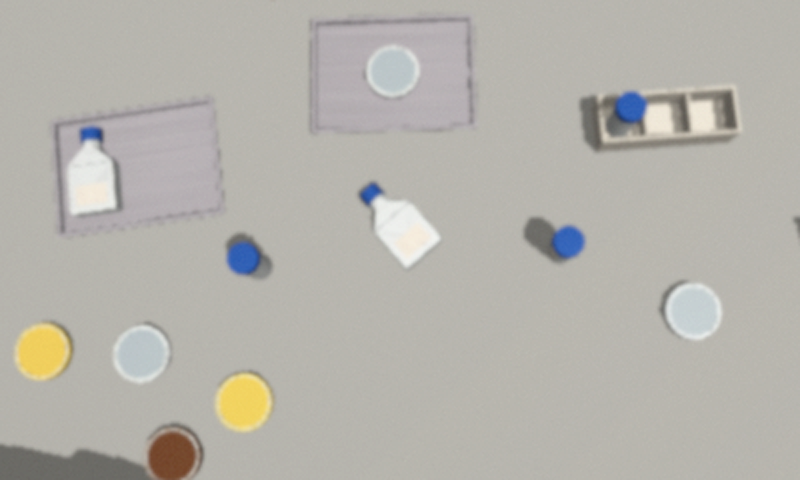

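The crop agrees with the first read, and the flask's neck points up and to the left. Depth over the clear dishes looks too high (about 30 mm), so I'll check them with two views.

```bash
cat > m2.py <<'E'
from h import *
f=load('top'); s=load('scene')
def pt(u,v): return np.array([u,v],float)
def circ(g,u,v,r):
    w=g['pixels'][v-r:v+r,u-r:u+r].astype(int)
    b=np.median(np.r_[w[0],w[-1]],0); m=(np.abs(w-b).sum(2)>28)&(w.sum(2)>b.sum()-10)
    n,l,st,c=cv2.connectedComponentsWithStats(m.astype(np.uint8)); i=1+np.argmax(st[1:,4])
    k=max(cv2.findContours((l==i).astype(np.uint8),cv2.RETR_EXTERNAL,cv2.CHAIN_APPROX_NONE)[0],key=cv2.contourArea)
    h=cv2.convexHull(k); e=cv2.fitEllipse(k); return np.array(e[0])+[u-r,v-r],e[1]
def line(g,uv): a=ray(g,uv,0)[0]; b=ray(g,uv,.1)[0]; return a,(b-a)/np.linalg.norm(b-a)
for n,a,b in(('A',(161,357),(451,324)),('B',(437,335),(323,177)),('T',(287,216),(286,288))):
    e,w=circ(f,*a,20); e2,w2=circ(s,*b,18 if n!='B' else 15)
    (p,d),(q,k)=line(f,e),line(s,e2)
    t=np.linalg.lstsq(np.c_[d,-k],q-p,rcond=None)[0]; x,y=p+t[0]*d,q+t[1]*k
    P=cloud(f); u,v=np.round(e).astype(int)
    print(n,e.round(1),np.round(w,1),e2.round(1),np.round(w2,1),'tri',((x+y)/2).round(4),'gap',np.linalg.norm(x-y).round(4),'ray15',ray(f,e,.015)[0].round(4),ray(s,e2,.015)[0].round(4),'Zs',np.percentile(P[v-9:v+10,u-9:u+10,2],[5,25,50,75,95]).round(4), 'diam', np.round(np.linalg.norm(ray(f,e+[w[1]/2,0],.015)-ray(f,e-[w[1]/2,0],.015)),4))
P=cloud(f);Q=cloud(s)
for n,c in(('tA',(.442,.162)),('tB',(.433,-.161)),('tF',(.565,-.240))):
    o=[]
    for C in(P,Q):
        q=C.reshape(-1,3); m=(np.hypot(q[:,0]-c[0],q[:,1]-c[1])<.03)&(q[:,2]>.088)&(q[:,2]<.103); q=q[m]
        (x,y),r=cv2.minEnclosingCircle(q[:,:2].astype(np.float32)); o+=[len(q),q.mean(0).round(4),(round(x,4),round(y,4),round(r,4))]
    print(n,*o)
for nm,C in(('top',P),('scene',Q)):
    q=C.reshape(-1,3); m=(abs(q[:,0]-.563)<.05)&(abs(q[:,1]+.292)<.1)&(q[:,2]>.044)&(q[:,2]<.056); print(nm,m.sum(),cv2.minAreaRect(q[m,:2].astype(np.float32)*1000))
    for c,nn in(((.644,.001),'dtray'),((.5595,.293),'ftray')):
        m=(abs(q[:,0]-c[0])<.085)&(abs(q[:,1]-c[1])<.115)&(q[:,2]>.007)&(q[:,2]<.015); print(nn,m.sum(),cv2.minAreaRect(q[m,:2].astype(np.float32)*1000))
E
python3 m2.py
```

```text
A [159.7 356.8] [26.7 28.5] [450.9 322.2] [20.8 26. ] tri [0.3556 0.2897 0.0106] gap 0.0022 ray15 [0.3546 0.2891 0.015 ] [0.359  0.2907 0.015 ] Zs [0.0111 0.0129 0.0143 0.0157 0.0175] diam 0.0609
B [436.9 335.2] [26.7 28.1] [322.7 175.2] [12.4 19.4] tri [ 0.3551 -0.3026  0.0086] gap 0.001 ray15 [ 0.3545 -0.3006  0.015 ] [ 0.3591 -0.2969  0.015 ] Zs [0.0112 0.0129 0.0142 0.0155 0.017 ] diam 0.0602
T [286.2 214.7] [24.7 26. ] [284.8 286. ] [19.2 23.8] tri [0.6469 0.0019 0.0123] gap 0.0004 ray15 [0.6459 0.0019 0.015 ] [0.6478 0.0035 0.015 ] Zs [0.0134 0.0153 0.0167 0.0178 0.02  ] diam 0.0582
tA 206 [0.4396 0.161  0.0929] (0.4403, 0.1616, 0.0162) 132 [0.4443 0.1648 0.0925] (0.4423, 0.1638, 0.0173)
tB 188 [ 0.4307 -0.165   0.0923] (0.4305, -0.1651, 0.0159) 89 [ 0.4361 -0.1606  0.0921] (0.4339, -0.1609, 0.018)
tF 198 [ 0.5627 -0.243   0.0952] (0.5635, -0.244, 0.0169) 99 [ 0.5689 -0.2378  0.0945] (0.5682, -0.2401, 0.0194)
top 366 ((563.1136474609375, -292.3699645996094), (150.7673797607422, 53.31574249267578), 89.91780853271484)
dtray 799 ((643.5595092773438, 1.4422073364257812), (183.77255249023438, 136.38670349121094), 87.33186340332031)
ftray 805 ((559.5507202148438, 292.85003662109375), (134.91592407226562, 185.49441528320312), 4.418015480041504)
scene 214 ((568.4228515625, -289.72943115234375), (155.95242309570312, 54.61505126953125), 89.7988510131836)
dtray 646 ((648.2319946289062, 4.9141082763671875), (187.56141662597656, 135.936767578125), 87.42990112304688)
ftray 798 ((562.8442993164062, 295.67315673828125), (137.23065185546875, 185.79600524902344), 4.199202537536621)
```

Measurements are consistent: heights and diameters fit, and the two cameras disagree by about 4 mm, so I'll use averages. Moving above tube_a now, turning so the fingers close along world x.

```bash
python3 -m crank '-.04 -.037 0 0 0 .135;-.08 -.074 0 0 0 .27;-.12 -.11 0 0 0 .4;-.16 -.147 0 0 0 .54;-.2 -.184 0 0 0 .67;-.24 -.22 0 0 0 .81;-.28 -.257 0 0 0 .94;-.32 -.294 0 0 0 1.08;-.36 -.33 0 0 0 1.21;-.395 -.367 0 0 0 1.346' 1.0
python3 -m crank '0 0 0 0 0 0;0 0 0 0 0 0'
python3 - <<'E'
from h import *
f=grab('wrist'); cv2.imwrite('pics/w1.png',f['pixels'])
print(R.from_rotvec(ctrl.get_obs()['orientation']).as_matrix().round(3), delta([.4415,.1628,.066]), ctrl.get_obs()['joints'].round(2))
h=cv2.cvtColor(f['pixels'],cv2.COLOR_BGR2HSV); m=cv2.inRange(h,(105,120,60),(130,255,255))
P=cloud(f); q=P[(m>0)&(P[...,2]>.085)]; print(len(q),q.mean(0), cv2.minEnclosingCircle(q[:,:2].astype(np.float32)))
E
```

```text
time_s: 1.35
eef_pos: [0.4433, 0.1618, 0.2012]
orientation: [-2.227, -2.216, -0.0]
ft_force: [0.8, 0.4, -0.9]
opening: 1.003
gripper_force: 0.0
time_s: 1.6
eef_pos: [0.4419, 0.1635, 0.2011]
orientation: [-2.22, -2.221, 0.001]
ft_force: [0.0, 0.3, -0.9]
opening: 1.0
gripper_force: 0.0
[[-0.001  1.    -0.001]
 [ 1.     0.001  0.   ]
 [ 0.    -0.001 -1.   ]] [-1.20848630e-03 -6.91420137e-05  1.35146235e-01] [ 0.22  0.   -0.35  1.22  0.    1.79]
1471 [0.44136147 0.16432217 0.09431579] ((0.44255393743515015, 0.19020512700080872), 0.04259883612394333)
```

View pics/w1.png

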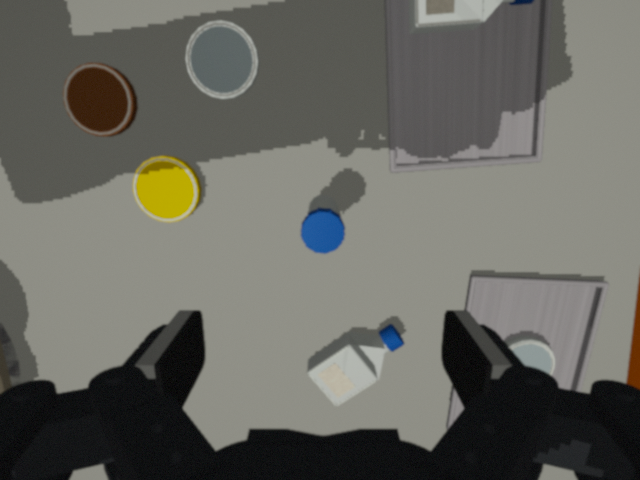

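The wrist view shows tube_a's cap at (323,231), and its measured position of about (.441,.164) lies under the tool. Descending and gripping the cap.

```bash
python3 -m crank '-.001 0 .05 0 0 0;-.001 0 .1 0 0 0;-.001 0 .125 0 0 0;-.001 0 .135 0 0 0;-.001 0 .135 0 0 0'
python3 -m crank '0 0 0 0 0 0;0 0 0 0 0 0;0 0 0 0 0 0;0 0 0 0 0 0;0 0 0 0 0 0;0 0 0 0 0 0' 0.0
python3 -m crank '0 0 -.01 0 0 0;0 0 -.035 0 0 0;0 0 -.07 0 0 0;0 0 -.09 0 0 0;0 0 -.09 0 0 0'
python3 - <<'E'
from h import *
f=grab('wrist'); h=cv2.cvtColor(f['pixels'],cv2.COLOR_BGR2HSV)
cv2.imwrite('pics/w2.png',f['pixels'])
E
```

```text
time_s: 2.28
eef_pos: [0.442, 0.1632, 0.0665]
orientation: [-2.219, -2.223, 0.001]
ft_force: [1.1, 1.5, 0.4]
opening: 1.002
gripper_force: 0.0
time_s: 3.02
eef_pos: [0.4425, 0.1624, 0.0665]
orientation: [-2.221, -2.221, 0.0]
ft_force: [-0.7, 0.7, -0.3]
opening: 0.002
gripper_force: 0.0
time_s: 3.65
eef_pos: [0.4446, 0.1629, 0.1589]
orientation: [2.219, 2.22, 0.007]
ft_force: [0.2, -0.3, 0.3]
opening: -0.006
gripper_force: 0.0
```

View pics/w2.png

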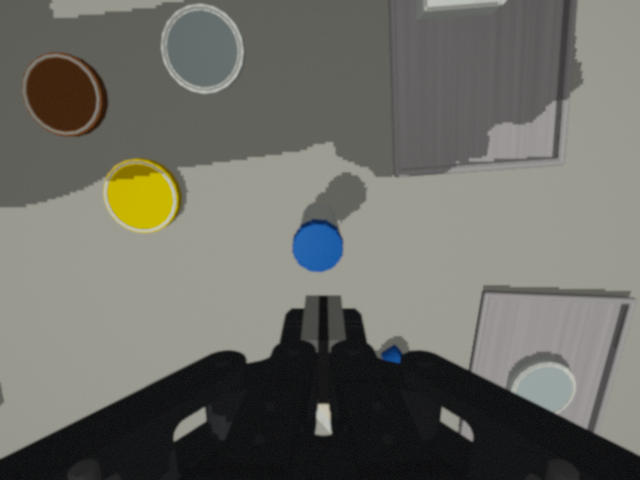

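The fingers closed on nothing, and the cap still stands at (318,246), clear of the fingertips at (323,295). I'll check the measured positions against the cameras before moving again.

```bash
python3 - <<'E'
from h import *
o=ctrl.get_obs(); print(o['eef_pos'],o['joints'].round(4),o['orientation'])
for n in('wrist','top','scene'):
    f=grab(n); M=cv2.Rodrigues(np.asarray(f['rvec'],float))[0]
    print(n,'cam',(-M.T@np.ravel(f['tvec'])).round(4),M[2].round(3))
    pr=lambda p: cv2.projectPoints(np.array(p,float).reshape(1,1,3),f['rvec'],f['tvec'],f['mtx'],f['dist'])[0].ravel().round(1)
    print(' TCP px',pr(o['eef_pos']),' tube px',pr([.4415,.1628,.093]))
    h=cv2.cvtColor(f['pixels'],cv2.COLOR_BGR2HSV); m=cv2.inRange(h,(105,120,60),(130,255,255)); P=cloud(f)
    q=P[(m>0)&(P[...,2]>.085)&(P[...,2]<.1)]; q=q[np.hypot(q[:,0]-.44,q[:,1]-.16)<.05]
    print(' cap',len(q),q.mean(0).round(4) if len(q) else None)
    v,u=np.nonzero(m); print()
f=load('top')
a=f['pixels'][200:380,130:370]; b=load('scene')['pixels'][170:350,280:520]
cv2.imwrite('pics/chk.png',cv2.resize(np.vstack([a,b]),None,fx=1.6,fy=1.6,interpolation=cv2.INTER_CUBIC))
E
```

```text
[0.44331562 0.16260798 0.15738853] [ 0.2146  0.0326 -0.4103  1.1257 -0.      1.7853] [2.22057095 2.22059994 0.00284223]
wrist cam [0.4426 0.2318 0.3303] [ 0.003 -0.273 -0.962]
 TCP px [323.2 287.4]  tube px [319.9 248. ]
 cap 2006 [0.4413 0.1642 0.0932]

top cam [ 0.3238 -0.043   1.0515] [ 0.218 -0.017 -0.976]
 TCP px [202.2 302.9]  tube px [209.7 307.5]
 cap 186 [0.4392 0.16   0.0926]

scene cam [0.9543 0.6757 1.0563] [-0.312 -0.563 -0.765]
 TCP px [396.8 261.9]  tube px [394.1 278.7]
 cap 122 [0.445  0.1655 0.0919]
```

View pics/chk.png

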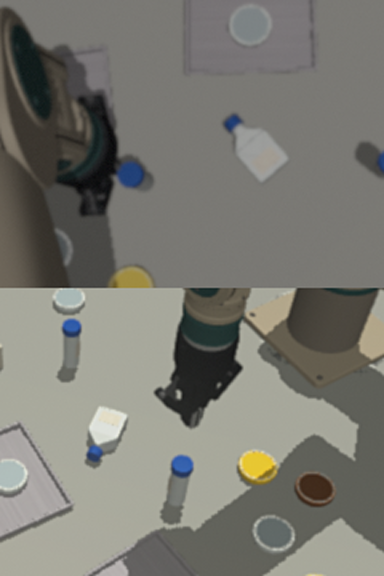

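The top and scene crops show the closed fingertips standing higher than the reported TCP. I'll read the fingertips' own position from the depth images.

```bash
python3 - <<'E'
from h import *
f=load('wrist'); P=cloud(f)
for v in range(280,440,12): print(v,P[v,312].round(4),P[v,336].round(4),f['pixels'][v,312])
for n in('top','scene'):
    f=load(n);P=cloud(f).reshape(-1,3); m=(np.hypot(P[:,0]-.443,P[:,1]-.163)<.06)&(P[:,2]>.11)&(P[:,2]<.26); q=P[m]; print(n,m.sum(),q[:,2].min() if m.any() else 0)
    for lo in np.arange(.12,.26,.01):
        k=q[(q[:,2]>=lo)&(q[:,2]<lo+.01)]
        if len(k): print(lo.round(2),len(k),k.mean(0).round(3),k.min(0).round(3),k.max(0).round(3))
E
```

```text
280 [0.4341 0.1071 0.0013] [0.4551 0.1068 0.0007] [146 156 156]
292 [0.4341 0.0956 0.0009] [0.4552 0.0956 0.0009] [146 155 156]
304 [0.4392 0.1741 0.2017] [0.4477 0.1732 0.1996] [70 74 72]
316 [0.4394 0.1738 0.2104] [0.4473 0.1735 0.2097] [73 77 76]
328 [0.4396 0.1731 0.2175] [0.447  0.1734 0.218 ] [70 74 74]
340 [0.4398 0.1735 0.2257] [0.4468 0.1734 0.2255] [84 89 88]
352 [0.44   0.1744 0.2338] [0.4465 0.1739 0.2329] [21 19 17]
364 [0.4401 0.1744 0.2396] [0.4463 0.1738 0.2387] [18 15 15]
376 [0.4401 0.1714 0.2404] [0.4461 0.1749 0.2455] [18 17 11]
388 [0.44   0.1644 0.2355] [0.446  0.1727 0.2473] [18 16 17]
400 [0.44   0.1609 0.236 ] [0.4465 0.1612 0.2365] [25 24 23]
412 [0.4399 0.1571 0.2362] [0.4465 0.1579 0.2371] [22 22 20]
424 [0.4399 0.1544 0.2376] [0.4465 0.155  0.2385] [19 19 15]
436 [0.4406 0.1721 0.2624] [0.4455 0.1725 0.2628] [22 18 19]
top 148 0.1882184085208806
0.18 2 [0.439 0.15  0.188] [0.435 0.15  0.188] [0.442 0.151 0.189]
0.19 16 [0.437 0.152 0.196] [0.427 0.15  0.191] [0.447 0.159 0.2  ]
0.2 13 [0.437 0.151 0.205] [0.428 0.15  0.2  ] [0.447 0.154 0.208]
0.21 8 [0.4
[... 198 characters left out ...]
 [0.419 0.152 0.244] [0.396 0.148 0.24 ] [0.484 0.159 0.25 ]
0.25 40 [0.415 0.15  0.256] [0.391 0.144 0.25 ] [0.488 0.159 0.259]
scene 399 0.18369198883770435
0.18 4 [0.448 0.17  0.187] [0.447 0.168 0.184] [0.45  0.173 0.189]
0.19 30 [0.447 0.17  0.196] [0.431 0.159 0.19 ] [0.458 0.175 0.199]
0.2 34 [0.449 0.17  0.205] [0.43  0.157 0.2  ] [0.459 0.176 0.21 ]
0.21 32 [0.447 0.171 0.215] [0.431 0.166 0.21 ] [0.459 0.175 0.22 ]
0.22 25 [0.446 0.173 0.226] [0.431 0.168 0.22 ] [0.457 0.176 0.23 ]
0.23 90 [0.447 0.171 0.236] [0.407 0.153 0.23 ] [0.476 0.177 0.24 ]
0.24 85 [0.448 0.17  0.245] [0.401 0.151 0.24 ] [0.484 0.179 0.25 ]
0.25 99 [0.439 0.175 0.255] [0.393 0.164 0.25 ] [0.494 0.181 0.26 ]
```

All three cameras put the fingertip end about 30 mm or more above the reported TCP z, which explains the empty grasp; xy agrees. I'll pin that offset down precisely.

```bash
python3 - <<'E'
from h import *
f=load('wrist'); P=cloud(f); o=ctrl.get_obs(); print(o['eef_pos'])
M=cv2.Rodrigues(np.asarray(f['rvec'],float))[0]; c=-M.T@np.ravel(f['tvec'])
for col in(312,334):
    m=P[285:320,col,2]>.1; r=285+np.argmax(m)
    a=ray(f,[col,r-.5],0)[0]; t=(.1735-c[1])/(a[1]-c[1]); print(col,'tip row',r,'z at y=.1735',(c+t*(a-c)).round(4), P[r:r+6,col,2].round(4))
s=load('scene'); P=cloud(s); c=-cv2.Rodrigues(s['rvec'])[0].T@np.ravel(s['tvec'])
m=(np.hypot(P[...,0]-.445,P[...,1]-.168)<.022)&(P[...,2]>.15)&(P[...,2]<.22); v,u=np.nonzero(m)
r=v.max(); print('scene lowest rows',[(k,u[v==k].min(),u[v==k].max(),P[k,u[v==k],2].mean().round(4)) for k in range(r-4,r+1)])
E
```

```text
[0.44155957 0.16222246 0.15537644]
312 tip row 295 z at y=.1735 [0.439  0.1735 0.1917] [0.1925 0.193  0.194  0.1945 0.1951 0.1968]
334 tip row 295 z at y=.1735 [0.4472 0.1735 0.1917] [0.1913 0.1927 0.1943 0.1951 0.196  0.1965]
scene lowest rows [(253, np.int64(394), np.int64(404), np.float64(0.2014)), (254, np.int64(395), np.int64(404), np.float64(0.1985)), (255, np.int64(396), np.int64(404), np.float64(0.1945)), (256, np.int64(397), np.int64(402), np.float64(0.1907)), (257, np.int64(398), np.int64(400), np.float64(0.1864))]
```

The true tip end is about 34 mm above the reported TCP; I'll allow for that and check each grasp by opening. Retrying tube_a 34 mm lower.

```bash
python3 -m crank '0 0 0 0 0 0;0 0 0 0 0 0;.001 0 .01 0 0 0;.001 0 .02 0 0 0;.001 0 .06 0 0 0;.001 0 .1 0 0 0;.001 0 .12 0 0 0;.001 0 .124 0 0 0;.001 0 .124 0 0 0' 1.0
python3 -m crank '0 0 0 0 0 0;0 0 0 0 0 0;0 0 0 0 0 0;0 0 0 0 0 0;0 0 0 0 0 0;0 0 0 0 0 0' 0.0
python3 -m crank '0 0 -.01 0 0 0;0 0 -.035 0 0 0;0 0 -.07 0 0 0;0 0 -.1 0 0 0;0 0 -.12 0 0 0;0 0 -.12 0 0 0'
python3 - <<'E'
from h import *
o=ctrl.get_obs()
f=grab('wrist'); c=-cv2.Rodrigues(f['rvec'])[0].T@np.ravel(f['tvec']); print(o['eef_pos'],c,c-o['eef_pos'],o['opening'],o['gripper_force'])
cv2.imwrite('pics/w3.png',f['pixels'])
E
```

```text
time_s: 4.97
eef_pos: [0.4427, 0.1635, 0.0325]
orientation: [-2.221, -2.221, 0.0]
ft_force: [1.4, 0.1, 0.5]
opening: 1.003
gripper_force: 0.0
time_s: 5.72
eef_pos: [0.4431, 0.1636, 0.0333]
orientation: [2.221, 2.221, 0.001]
ft_force: [-1.5, -0.4, 6.0]
opening: 0.352
gripper_force: 58.9
time_s: 6.48
eef_pos: [0.4442, 0.1638, 0.1544]
orientation: [2.22, 2.22, 0.006]
ft_force: [-0.1, -0.2, -1.0]
opening: 0.356
gripper_force: 59.3
[0.44420334 0.16379772 0.15443601] [0.44316598 0.23288122 0.3273818 ] [-0.00103736  0.0690835   0.17294579] 0.3562665450982123 59.25951898097992
```

View pics/w3.png

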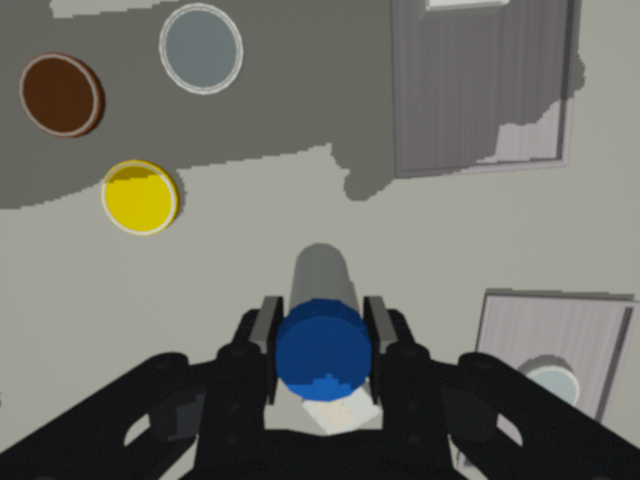

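Tube_a is held by its cap, upright, at opening 0.356 (about 30 mm), with its body hanging straight in the picture. Carrying it to the far cell.

```bash
python3 -m crank '-.02 .005 -.01 0 0 0;-.065 .016 -.015 0 0 0;-.12 .029 -.015 0 0 0;-.18 .044 -.015 0 0 0;-.24 .058 -.015 0 0 0;-.3 .073 -.015 0 0 0;-.36 .088 -.015 0 0 0;-.42 .102 -.015 0 0 0;-.47 .114 -.015 0 0 0;-.5035 .1225 -.015 0 0 0'
python3 -m crank '0 0 0 0 0 0;0 0 0 0 0 0'
python3 - <<'E'
from h import *
o=ctrl.get_obs()
f=grab('wrist'); c=-cv2.Rodrigues(f['rvec'])[0].T@np.ravel(f['tvec']); print(o['eef_pos'],c-o['eef_pos'])
P=cloud(f); q=P.reshape(-1,3); m=(abs(q[:,0]-.565)<.05)&(abs(q[:,1]+.291)<.1)&(q[:,2]>.044)&(q[:,2]<.056); print(m.sum(),cv2.minAreaRect(q[m,:2].astype(np.float32)*1000))
cv2.imwrite('pics/w4.png',f['pixels'])
E
```

```text
time_s: 7.78
eef_pos: [0.5643, -0.3421, 0.1651]
orientation: [-2.221, -2.217, 0.001]
ft_force: [-0.4, 0.6, -0.0]
opening: 0.349
gripper_force: 59.3
time_s: 8.02
eef_pos: [0.564, -0.3389, 0.1658]
orientation: [-2.219, -2.219, 0.0]
ft_force: [-0.2, -0.2, -0.8]
opening: 0.353
gripper_force: 59.3
[ 0.56398018 -0.33890912  0.16576951] [1.44371603e-04 6.88099191e-02 1.73061759e-01]
2739 ((566.3688354492188, -290.5387268066406), (150.12379455566406, 52.25847244262695), 89.79586029052734)
```

View pics/w4.png

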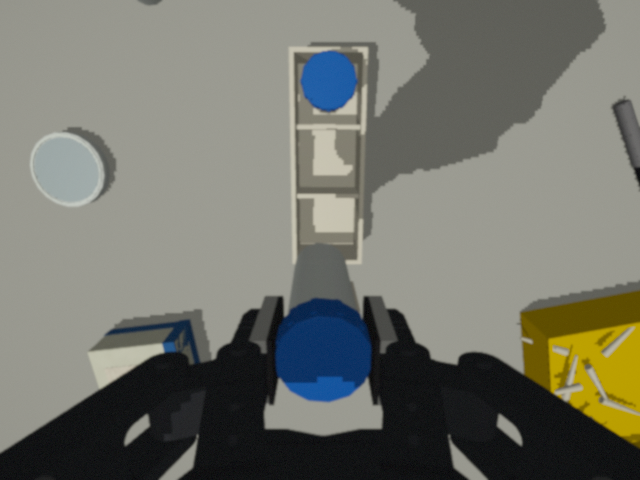

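The wrist depth shows the box as 150.1 x 52.3 mm at (.566,-.2905), as expected, and the tube is over the far cell at (328,225). Lowering.

```bash
python3 -m crank '0 .001 .03 0 0 0;0 .0015 .07 0 0 0;0 .0015 .1 0 0 0;0 .0015 .118 0 0 0;0 .0015 .125 0 0 0;0 .0015 .127 0 0 0;0 .0015 .128 0 0 0;0 .0015 .128 0 0 0'
python3 -m crank '0 0 .001 0 0 0;0 0 .002 0 0 0;0 0 .002 0 0 0'
```

```text
time_s: 9.07
eef_pos: [0.5672, -0.3406, 0.0406]
orientation: [2.22, 2.22, 0.0]
ft_force: [0.0, 0.0, 0.1]
opening: 0.353
gripper_force: 59.3
time_s: 9.45
eef_pos: [0.5665, -0.34, 0.0374]
orientation: [-2.221, -2.221, 0.0]
ft_force: [0.0, 0.3, -0.0]
opening: 0.355
gripper_force: 59.3
```

```bash
python3 -m crank '0 0 .001 0 0 0;0 0 .0015 0 0 0;0 0 .0015 0 0 0'
python3 -m crank '0 0 .001 0 0 0;0 0 .001 0 0 0'
```

```text
time_s: 9.82
eef_pos: [0.5666, -0.3402, 0.0364]
orientation: [2.221, 2.221, -0.0]
ft_force: [-0.5, -0.6, 2.7]
opening: 0.354
gripper_force: 59.4
time_s: 10.07
eef_pos: [0.5668, -0.3406, 0.0364]
orientation: [2.221, 2.221, -0.001]
ft_force: [-2.0, 1.3, 7.2]
opening: 0.354
gripper_force: 59.7
```

Contact felt (7 N). Releasing, lifting, and going over tube_b.

```bash
python3 -m crank '0 0 0 0 0 0;0 0 0 0 0 0;0 0 0 0 0 0;0 0 -.02 0 0 0;0 0 -.06 0 0 0;0 0 -.11 0 0 0;0 0 -.13 0 0 0' 1.0
python3 -m crank '.03 -.022 0 0 0 0;.075 -.056 0 0 0 0;.12 -.09 0 0 0 0;.16 -.12 0 0 0 0;.1775 -.133 0 0 0 0;.1775 -.133 0 0 0 0'
python3 - <<'E'
from h import *
o=ctrl.get_obs()
f=grab('wrist'); P=cloud(f); q=P.reshape(-1,3); m=(q[:,2]>.088)&(q[:,2]<.098)&(np.hypot(q[:,0]-.433,q[:,1]+.163)<.03); print(o['eef_pos'],m.sum(),q[m].mean(0),cv2.minEnclosingCircle(q[m,:2].astype(np.float32)))
m=(q[:,2]>.09)&(q[:,2]<.099)&(np.hypot(q[:,0]-.566,q[:,1]+.34)<.03); print('placed',m.sum(),q[m].mean(0) if m.any() else 0)
E
```

```text
time_s: 10.95
eef_pos: [0.5688, -0.3416, 0.1709]
orientation: [2.216, 2.216, 0.002]
ft_force: [0.3, 0.2, 0.4]
opening: 0.994
gripper_force: 0.0
time_s: 11.7
eef_pos: [0.4336, -0.1621, 0.1661]
orientation: [2.219, 2.221, 0.001]
ft_force: [-0.3, -0.2, -0.8]
opening: 1.001
gripper_force: 0.0
[ 0.43362282 -0.16213668  0.16612635] 1913 [ 0.43321317 -0.16245551  0.09320494] ((0.43329232931137085, -0.1631614714860916), 0.01654248684644699)
placed 0 0
```

```bash
python3 -m crank '-.0005 0 .04 0 0 0;-.0005 0 .09 0 0 0;-.0005 0 .12 0 0 0;-.0005 0 .133 0 0 0;-.0005 0 .133 0 0 0'
python3 -m crank '0 0 0 0 0 0;0 0 0 0 0 0;0 0 0 0 0 0;0 0 0 0 0 0;0 0 0 0 0 0' 0.0
python3 -m crank '0 0 -.01 0 0 0;0 0 -.035 0 0 0;0 0 -.08 0 0 0;0 0 -.12 0 0 0;0 0 -.135 0 0 0;0 0 -.135 0 0 0'
```

```text
time_s: 12.38
eef_pos: [0.4341, -0.1637, 0.0317]
orientation: [-2.222, -2.22, 0.0]
ft_force: [0.2, -0.1, 1.1]
opening: 0.997
gripper_force: 0.0
time_s: 13.0
eef_pos: [0.4344, -0.1635, 0.0331]
orientation: [2.22, 2.22, 0.0]
ft_force: [-1.4, -0.6, 5.9]
opening: 0.356
gripper_force: 58.9
time_s: 13.75
eef_pos: [0.4342, -0.1633, 0.1677]
orientation: [2.22, 2.22, 0.001]
ft_force: [-0.8, -0.7, -0.6]
opening: 0.351
gripper_force: 59.3
```

```bash
python3 -m crank '-.02 .02 0 0 0 0;-.055 .057 0 0 0 0;-.09 .094 0 0 0 0;-.115 .12 0 0 0 0;-.127 .1325 0 0 0 0;-.127 .1325 0 0 0 0;-.127 .1325 0 0 0 0'
python3 - <<'E'
from h import *
f=grab('wrist'); print(delta([.5665,-.2905,.0375]))
q=cloud(f).reshape(-1,3); m=(q[:,2]>.09)&(q[:,2]<.1)&(np.hypot(q[:,0]-.566,q[:,1]+.242)<.025); print('fixed',m.sum(),q[m].mean(0))
E
```

```text
time_s: 14.62
eef_pos: [0.5645, -0.2888, 0.1652]
orientation: [-2.219, -2.219, 0.001]
ft_force: [-1.1, -0.6, 0.4]
opening: 0.357
gripper_force: 59.3
[-0.00186147  0.00214559  0.12826644]
fixed 2242 [ 0.56652882 -0.24112453  0.09635582]
```

```bash
python3 -m crank '-.001 .0015 .03 0 0 0;-.001 .0015 .07 0 0 0;-.001 .0015 .1 0 0 0;-.001 .0015 .118 0 0 0;-.001 .0015 .125 0 0 0;-.001 .0015 .127 0 0 0;-.001 .0015 .128 0 0 0;-.001 .0015 .129 0 0 0'
python3 -m crank '0 0 .001 0 0 0;0 0 .002 0 0 0;0 0 .002 0 0 0'
```

```text
time_s: 15.68
eef_pos: [0.5684, -0.2916, 0.0391]
orientation: [2.22, 2.22, 0.001]
ft_force: [0.4, 0.5, 0.3]
opening: 0.355
gripper_force: 59.3
time_s: 16.05
eef_pos: [0.5678, -0.2912, 0.0362]
orientation: [2.221, 2.221, 0.0]
ft_force: [-0.5, 0.0, -0.1]
opening: 0.358
gripper_force: 59.4
```

```bash
python3 -m crank '0 0 .001 0 0 0;0 0 .0015 0 0 0;0 0 .0015 0 0 0'
```

```text
time_s: 16.42
eef_pos: [0.5679, -0.2916, 0.0362]
orientation: [2.221, 2.22, -0.001]
ft_force: [-1.7, 0.4, 7.2]
opening: 0.354
gripper_force: 59.9
```

Contact. Releasing and moving over dish_b.

```bash
python3 -m crank '0 0 0 0 0 0;0 0 0 0 0 0;0 0 0 0 0 0;0 0 -.02 0 0 0;0 0 -.06 0 0 0;0 0 -.11 0 0 0;0 0 -.13 0 0 0' 1.0
python3 -m crank '-.001 -.03 0 0 0 0;-.003 -.085 0 0 0 0;-.005 -.14 0 0 0 0;-.006 -.19 0 0 0 0;-.007 -.21 0 0 0 0;-.007 -.21 0 0 0 0;-.007 -.21 0 0 0 0'
cat > dish.py <<'E'
from h import *
import sys
x,y,z=map(float,sys.argv[1:4])
f=grab('wrist'); o=ctrl.get_obs(); q=cloud(f).reshape(-1,3)
m=(np.hypot(q[:,0]-x,q[:,1]-y)<.045)&(q[:,2]>z-.006)&(q[:,2]<z+.005); p=q[m]
h=cv2.convexHull((p[:,:2]*1000).astype(np.float32)); (cx,cy),ax,_=cv2.fitEllipse(h); c,r=cv2.minEnclosingCircle(h)
print(o['eef_pos'].round(4),'n',m.sum(),'ell',(round(cx,1),round(cy,1)),np.round(ax,1),'mec',np.round(c,1),round(r,1),'z',np.median(p[:,2]).round(4))
E
python3 dish.py .357 -.2985 .015
python3 - <<'E'
import numpy as np,cv2
cv2.imwrite('pics/w5.png',np.load('wrist.npz')['pixels'])
E
```

```text
time_s: 17.3
eef_pos: [0.5694, -0.2921, 0.1681]
orientation: [2.218, 2.218, 0.002]
ft_force: [-0.2, -0.2, 0.1]
opening: 1.001
gripper_force: 0.0
time_s: 18.18
eef_pos: [0.359, -0.2987, 0.1648]
orientation: [2.22, 2.221, 0.001]
ft_force: [-0.2, -0.2, 0.3]
opening: 1.0
gripper_force: 0.0
[ 0.359  -0.2986  0.1648] n 4051 ell (357.0, -298.2) [59.2 59.4] mec [ 357.  -298.3] 29.9 z 0.0147
```

View pics/w5.png

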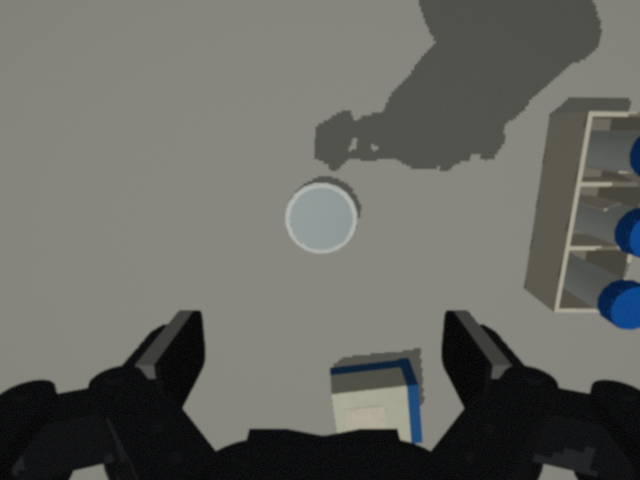

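The box now holds three upright tubes. Dish_b is measured at (.357,-.298), 59.5 mm wide, z .0147. Descending to grip it.

```bash
python3 -m crank '0 -.0015 .05 0 0 0;0 -.0015 .11 0 0 0;0 -.0015 .155 0 0 0;0 -.0015 .18 0 0 0;0 -.0015 .192 0 0 0;0 -.0015 .198 0 0 0;0 -.0015 .198 0 0 0'
python3 -m crank '0 0 0 0 0 0;0 0 0 0 0 0;0 0 0 0 0 0;0 0 0 0 0 0' 0.0
```

```text
time_s: 19.1
eef_pos: [0.3569, -0.2986, -0.033]
orientation: [2.22, 2.221, -0.0]
ft_force: [-0.8, -0.2, -0.8]
opening: 0.999
gripper_force: 0.0
time_s: 19.6
eef_pos: [0.357, -0.2992, -0.0319]
orientation: [2.22, 2.219, -0.0]
ft_force: [0.3, 0.5, 6.6]
opening: 0.674
gripper_force: 63.1
```

```bash
python3 -m crank '0 0 -.01 0 0 0;0 0 -.035 0 0 0;0 0 -.075 0 0 0;0 0 -.11 0 0 0;0 0 -.125 0 0 0;0 0 -.125 0 0 0'
python3 -m crank '.015 .0144 0 0 0 0;.05 .048 0 0 0 0;.09 .0864 0 0 0 0;.13 .125 0 0 0 0;.17 .163 0 0 0 0;.21 .2016 0 0 0 0;.25 .24 0 0 0 0;.28 .269 0 0 0 0;.297 .285 0 0 0 0;.302 .29 0 0 0 0'
python3 -m crank '0 0 0 0 0 0;0 0 0 0 0 0'
python3 - <<'E'
from h import *
f=grab('wrist'); cv2.imwrite('pics/w6.png',f['pixels']); o=ctrl.get_obs(); print(o['eef_pos'])
q=cloud(f).reshape(-1,3); m=(q[:,2]>.0075)&(q[:,2]<.0135)&(abs(q[:,0]-.646)<.085)&(abs(q[:,1]-.003)<.11); print('tray',m.sum(),cv2.minAreaRect(q[m,:2].astype(np.float32)*1000))
for c,z in((.0875+.0325+.015,0),):
    m=(np.hypot(q[:,0]-o['eef_pos'][0],q[:,1]-o['eef_pos'][1])<.032)&(q[:,2]>.11)&(q[:,2]<.145); p=q[m]; print('held',m.sum(),p.mean(0).round(4),p.min(0).round(4),p.max(0).round(4), np.percentile(p[:,2],[5,50,95]).round(4))
E
```

```text
time_s: 20.35
eef_pos: [0.3567, -0.2988, 0.0925]
orientation: [2.22, 2.22, -0.0]
ft_force: [0.2, -0.3, -0.4]
opening: 0.673
gripper_force: 64.0
time_s: 21.6
eef_pos: [0.6455, 0.0045, 0.09]
orientation: [-2.219, -2.221, 0.003]
ft_force: [-0.3, -0.1, -0.6]
opening: 0.674
gripper_force: 64.0
time_s: 21.85
eef_pos: [0.645, 0.0028, 0.0913]
orientation: [-2.223, -2.219, 0.002]
ft_force: [-0.4, 0.2, -0.2]
opening: 0.672
gripper_force: 64.0
[0.64513919 0.00280482 0.09151708]
tray 4816 ((646.8523559570312, 4.7575225830078125), (184.5930633544922, 135.7501678466797), 87.30195617675781)
held 21799 [0.6449 0.0058 0.1378] [ 0.6149 -0.0271  0.1272] [0.6754 0.033  0.145 ] [0.1364 0.138  0.1392]
```

View pics/w6.png

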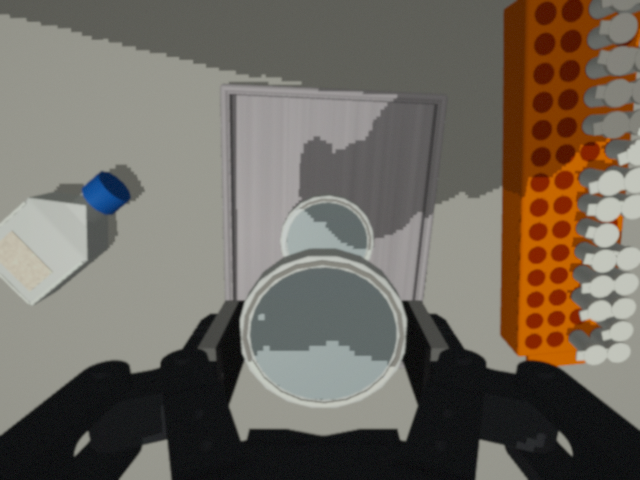

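The held dish is level at (323,333) between the fingers, with the tray's fixed dish partly visible behind it at (327,235). I'll fit circles to both for centring.

```bash
cat > fit.py <<'E'
from h import *
import sys
from scipy.optimize import least_squares
def arc(q,m,c0,lo,hi,r=.0298):
    """fit centre of radius-r circle to the outer boundary of points m seen at bearings lo..hi (deg) from c0"""
    p=q[m][:,:2]; c=np.array(c0,float)
    for _ in range(4):
        d=p-c; a=np.degrees(np.arctan2(d[:,1],d[:,0])); R_=np.hypot(*d.T); B=[]
        for k in np.arange(lo,hi,5):
            s=(a>=k)&(a<k+5)&(R_<.036)
            if s.sum()>5: i=np.argsort(R_[s])[-4:]; B.append(p[s][i].mean(0))
        B=np.array(B); s=least_squares(lambda v:np.hypot(*(B-v).T)-r,c,loss='soft_l1',f_scale=.001); c=s.x
    return c.round(4),len(B),np.std(np.hypot(*(B-c).T)-r).round(4)
if __name__=='__main__':
    zt,zh=map(float,sys.argv[1:3])
    f=load('wrist'); q=cloud(f).reshape(-1,3); o=ctrl.get_obs(); e=o['eef_pos']
    print(e.round(4),'target',arc(q,(q[:,2]>zt-.005)&(q[:,2]<zt+.005),(.646,.003),30,150))
    print('held',arc(q,(q[:,2]>zh-.006)&(q[:,2]<zh+.006),e[:2],40,140), arc(q,(q[:,2]>zh-.006)&(q[:,2]<zh+.006),e[:2],-140,-40))
E
python3 fit.py .018 .138
```

```text
[0.6451 0.0028 0.0915] target (array([0.6469, 0.0042]), 24, np.float64(0.0001))
held (array([0.6447, 0.0033]), 20, np.float64(0.0001)) (array([0.6448, 0.0031]), 20, np.float64(0.0002))
```

Both fits are tight: the shift needed is +2.2 mm in x and +1 mm in y, and 105 mm down.

```bash
python3 -m crank '.001 .002 .02 0 0 0;.001 .002 .05 0 0 0;.001 .002 .08 0 0 0;.001 .002 .095 0 0 0;.001 .002 .1 0 0 0;.001 .002 .102 0 0 0;.001 .002 .103 0 0 0'
python3 -m crank '0 0 .001 0 0 0;0 0 .001 0 0 0'
python3 -m crank '0 0 .001 0 0 0;0 0 .001 0 0 0'
```

```text
time_s: 22.78
eef_pos: [0.6492, 0.0049, -0.0104]
orientation: [2.22, 2.22, 0.002]
ft_force: [0.8, 0.8, 0.4]
opening: 0.674
gripper_force: 64.0
time_s: 23.02
eef_pos: [0.6485, 0.0049, -0.012]
orientation: [2.221, 2.221, 0.001]
ft_force: [-1.0, 0.4, -0.2]
opening: 0.68
gripper_force: 64.0
time_s: 23.28
eef_pos: [0.648, 0.0049, -0.0135]
orientation: [-2.221, -2.221, 0.0]
ft_force: [0.0, 1.0, -0.6]
opening: 0.674
gripper_force: 64.0
```

```bash
python3 -m crank '0 0 .001 0 0 0;0 0 .001 0 0 0'
python3 -m crank '0 0 .001 0 0 0;0 0 .001 0 0 0'
```

```text
time_s: 23.52
eef_pos: [0.6482, 0.005, -0.0139]
orientation: [2.221, 2.221, 0.0]
ft_force: [-1.5, -0.6, 4.4]
opening: 0.676
gripper_force: 64.4
time_s: 23.78
eef_pos: [0.6482, 0.005, -0.0139]
orientation: [2.221, 2.221, 0.0]
ft_force: [-4.1, 0.9, 10.1]
opening: 0.676
gripper_force: 65.1
```

Contact. Releasing gently, lifting, then over to dish_a.

```bash
python3 -m crank '0 0 -.001 0 0 0;0 0 -.0015 0 0 0;0 0 -.0015 0 0 0;0 0 -.01 0 0 0;0 0 -.05 0 0 0;0 0 -.1 0 0 0;0 0 -.14 0 0 0;0 0 -.14 0 0 0' 1.0
python3 - <<'E'
from h import *; from fit import arc
f=grab('wrist'); q=cloud(f).reshape(-1,3); print(arc(q,(q[:,2]>.028)&(q[:,2]<.038),(.647,.004),30,150),ctrl.get_obs()['eef_pos'])
E
python3 -m crank '.02 -.02 0 0 0 0;.06 -.061 0 0 0 0;.1 -.102 0 0 0 0;.14 -.143 0 0 0 0;.18 -.184 0 0 0 0;.22 -.225 0 0 0 0;.26 -.266 0 0 0 0;.28 -.286 0 0 0 0;.2855 -.291 0 0 0 0;.2855 -.291 0 0 0 0'
python3 -m crank '0 0 0 0 0 0'
python3 dish.py .357 .29 .015
```

```text
time_s: 24.78
eef_pos: [0.652, 0.0046, 0.1301]
orientation: [2.216, 2.216, 0.01]
ft_force: [0.2, -0.0, 0.1]
opening: 1.002
gripper_force: 0.0
(array([0.648 , 0.0051]), 24, np.float64(0.0001)) [0.64999022 0.00480842 0.12732252]
time_s: 26.08
eef_pos: [0.3567, 0.2901, 0.1238]
orientation: [2.221, 2.222, -0.002]
ft_force: [-0.5, 0.5, -1.2]
opening: 1.002
gripper_force: 0.0
time_s: 26.2
eef_pos: [0.3578, 0.2898, 0.1242]
orientation: [2.223, 2.22, -0.001]
ft_force: [-0.5, -0.6, -0.3]
opening: 1.001
gripper_force: 0.0
[0.3578 0.2898 0.1243] n 5160 ell (357.2, 290.1) [59.1 59.5] mec [357.2 290. ] 29.9 z 0.0147
```

The first dish sits within 1.5 mm of the fixed one. Dish_a is at (.3572,.290) under the gripper. Gripping it.

```bash
python3 -m crank '0 0 .03 0 0 0;0 0 .08 0 0 0;0 0 .12 0 0 0;0 0 .145 0 0 0;0 0 .154 0 0 0;0 0 .157 0 0 0;0 0 .157 0 0 0'
python3 -m crank '0 0 0 0 0 0;0 0 0 0 0 0;0 0 0 0 0 0;0 0 0 0 0 0' 0.0
python3 -m crank '0 0 -.01 0 0 0;0 0 -.035 0 0 0;0 0 -.075 0 0 0;0 0 -.12 0 0 0;0 0 -.14 0 0 0;0 0 -.14 0 0 0'
python3 -m crank '-.015 .0153 0 0 0 0;-.05 .051 0 0 0 0;-.09 .092 0 0 0 0;-.13 .132 0 0 0 0;-.17 .173 0 0 0 0;-.21 .214 0 0 0 0;-.25 .255 0 0 0 0;-.275 .28 0 0 0 0;-.285 .29 0 0 0 0;-.285 .29 0 0 0 0'
python3 -m crank '0 0 0 0 0 0;0 0 0 0 0 0'
python3 - <<'E'
from h import *; from fit import arc
f=grab('wrist'); q=cloud(f).reshape(-1,3); e=ctrl.get_obs()['eef_pos']
m=(np.hypot(q[:,0]-e[0],q[:,1]-e[1])<.025)&(q[:,2]>.1)&(q[:,2]<.19); z=np.median(q[m,2]); print(e,'held top',z,np.percentile(q[m,2],[5,95]))
print('held',arc(q,(q[:,2]>z-.006)&(q[:,2]<z+.006),e[:2],40,140),'target',arc(q,(q[:,2]>.028)&(q[:,2]<.038),(.648,.005),30,150))
E
```

```text
time_s: 27.12
eef_pos: [0.3582, 0.2909, -0.0317]
orientation: [2.222, 2.221, 0.003]
ft_force: [1.1, -0.4, 0.5]
opening: 1.001
gripper_force: 0.0
time_s: 27.62
eef_pos: [0.3582, 0.2912, -0.031]
orientation: [2.221, 2.221, 0.004]
ft_force: [-0.7, -0.8, 6.5]
opening: 0.675
gripper_force: 62.7
time_s: 28.38
eef_pos: [0.3588, 0.2915, 0.1099]
orientation: [2.22, 2.221, 0.008]
ft_force: [0.6, 0.1, -1.2]
opening: 0.676
gripper_force: 64.0
time_s: 29.62
eef_pos: [0.6462, 0.0054, 0.1062]
orientation: [-2.221, -2.219, 0.002]
ft_force: [-1.6, -0.4, -0.7]
opening: 0.675
gripper_force: 64.0
time_s: 29.88
eef_pos: [0.646, 0.0067, 0.1075]
orientation: [-2.219, -2.223, 0.001]
ft_force: [-0.2, -0.6, 1.0]
opening: 0.674
gripper_force: 64.0
[0.64622179 0.00656135 0.1076205 ] held top 0.15311967166950552 [0.15218802 0.15404356]
held (array([0.6457, 0.0057]), 20, np.float64(0.0001)) target (array([0.648 , 0.0052]), 24, np.float64(0.0002))
```

```bash
python3 -m crank '-.0015 .001 .02 0 0 0;-.0015 .001 .05 0 0 0;-.0015 .001 .08 0 0 0;-.0015 .001 .095 0 0 0;-.0015 .001 .1 0 0 0;-.0015 .001 .103 0 0 0;-.0015 .001 .104 0 0 0'
python3 -m crank '0 0 .001 0 0 0;0 0 .001 0 0 0'
python3 -m crank '0 0 .001 0 0 0;0 0 .001 0 0 0'
```

```text
time_s: 30.8
eef_pos: [0.6491, 0.0038, 0.0044]
orientation: [2.22, 2.22, 0.002]
ft_force: [0.5, -0.8, 0.3]
opening: 0.674
gripper_force: 64.0
time_s: 31.05
eef_pos: [0.6485, 0.0039, 0.003]
orientation: [2.221, 2.221, 0.001]
ft_force: [-0.3, 0.9, 0.7]
opening: 0.676
gripper_force: 64.0
time_s: 31.3
eef_pos: [0.6484, 0.0039, 0.002]
orientation: [2.221, 2.221, 0.001]
ft_force: [-0.7, 0.6, 2.4]
opening: 0.675
gripper_force: 64.4
```

```bash
python3 -m crank '0 0 0 0 0 0;0 0 0 0 0 0;0 0 0 0 0 0;0 0 -.01 0 0 0;0 0 -.05 0 0 0;0 0 -.1 0 0 0;0 0 -.13 0 0 0;0 0 -.13 0 0 0' 1.0
python3 - <<'E'
from h import *; from fit import arc
f=grab('wrist'); q=cloud(f).reshape(-1,3); print(arc(q,(q[:,2]>.043)&(q[:,2]<.053),(.647,.004),30,150),ctrl.get_obs()['eef_pos'])
E
python3 -m crank '0 -.01 0 0 0 -.18;0 -.035 0 0 0 -.36;0 -.065 0 0 0 -.54;0 -.095 0 0 0 -.72;0 -.125 0 0 0 -.9;0 -.15 0 0 0 -1.08;0 -.17 0 0 0 -1.26;0 -.18 0 0 0 -1.44;-.001 -.1835 0 0 0 -1.62;-.001 -.1835 0 0 0 -1.8'
python3 -m crank '0 0 0 0 0 -.18;0 0 0 0 0 -.36;0 0 0 0 0 -.417;0 0 0 0 0 -.417'
python3 - <<'E'
from h import *
o=ctrl.get_obs(); print(R.from_rotvec(o['orientation']).as_matrix().round(3),o['joints'].round(2))
f=grab('wrist'); cv2.imwrite('pics/w7.png',f['pixels']); q=cloud(f).reshape(-1,3)
n=np.hypot(q[:,0]-.475,q[:,1]-.012)<.075
for lo,hi in((.008,.031),(.022,.031)):
    m=n&(q[:,2]>lo)&(q[:,2]<hi); print(m.sum(),cv2.minAreaRect(q[m,:2].astype(np.float32)*1000),np.median(q[m,2]))
print(o['eef_pos'])
E
```

```text
time_s: 32.3
eef_pos: [0.6512, 0.0037, 0.136]
orientation: [2.217, 2.217, 0.008]
ft_force: [0.4, -0.9, 0.4]
opening: 1.0
gripper_force: 0.0
(array([0.6481, 0.0027]), 24, np.float64(0.0002)) [0.64935606 0.00385889 0.13345391]
time_s: 33.6
eef_pos: [0.4624, 0.0032, 0.1297]
orientation: [0.368, -3.116, -0.001]
ft_force: [-0.7, 0.3, 0.1]
opening: 1.0
gripper_force: 0.0
time_s: 34.1
eef_pos: [0.463, 0.0032, 0.1299]
orientation: [0.995, -2.977, -0.002]
ft_force: [-0.3, 0.1, 0.2]
opening: 1.002
gripper_force: 0.0
[[-0.799 -0.602 -0.003]
 [-0.602  0.799  0.   ]
 [ 0.002  0.002 -1.   ]] [-0.13  0.04 -0.46  1.07  0.   -0.78]
7201 ((477.4892578125, 11.245140075683594), (95.1898193359375, 50.1644401550293), 37.03548049926758) 0.026478972598799593
6800 ((477.4244384765625, 11.196239471435547), (94.91617584228516, 50.1644401550293), 37.03548049926758) 0.026534445823094305
[0.46304698 0.00317086 0.12992218]
```

View pics/w7.png

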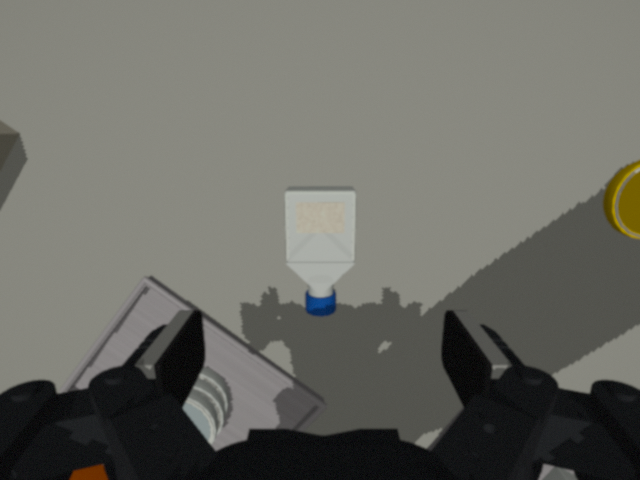

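The third dish is within about 2 mm of the pile. The flask measures 95.2 x 50.2 mm at yaw 37.0°, with its origin at (.4659,.0025); it appears at (320,245) with its cap towards the gripper. Gripping it.

```bash
python3 -m crank '-.002 -.002 .03 0 0 0;-.002 -.002 .08 0 0 0;-.002 -.002 .12 0 0 0;-.002 -.002 .145 0 0 0;-.002 -.002 .153 0 0 0;-.002 -.002 .154 0 0 0;-.002 -.002 .154 0 0 0'
python3 -m crank '0 0 0 0 0 0;0 0 0 0 0 0;0 0 0 0 0 0;0 0 0 0 0 0;0 0 0 0 0 0' 0.0
python3 -m crank '0 0 -.01 0 0 0;0 0 -.035 0 0 0;0 0 -.075 0 0 0;0 0 -.11 0 0 0;0 0 -.12 0 0 0;0 0 -.12 0 0 0'
```

```text
time_s: 35.02
eef_pos: [0.4686, 0.0024, -0.0215]
orientation: [-0.997, 2.977, -0.001]
ft_force: [-0.6, 0.0, 0.5]
opening: 0.998
gripper_force: 0.0
time_s: 35.65
eef_pos: [0.4686, 0.0024, -0.0215]
orientation: [-0.997, 2.977, -0.001]
ft_force: [-0.1, 0.1, 6.9]
opening: 0.566
gripper_force: 62.9
time_s: 36.4
eef_pos: [0.4676, 0.0025, 0.0977]
orientation: [-0.997, 2.978, -0.001]
ft_force: [0.1, -0.5, -0.4]
opening: 0.566
gripper_force: 62.2
```

```bash
python3 - <<'E'
from h import *
o=ctrl.get_obs(); r=R.from_rotvec(o['orientation'])
# free place from averaged tray pose; refined at hover
for c in((559.5,292.9),(562.8,295.7)):
    y=np.radians(4.3); print(np.array(c)+np.array([[np.cos(y),-np.sin(y)],[np.sin(y),np.cos(y)]])@[-14,-45])
print(o['eef_pos'], delta([.550,.248,o['eef_pos'][2]]))
E
```

```text
[548.91345084 246.97696682]
[552.21345084 249.77696682]
[0.46755608 0.00254771 0.09773915] [-2.13625474e-01  1.46314670e-01  3.99209500e-05]
```

```bash
python3 -m crank '-.02 .014 0 0 0 .05;-.06 .041 0 0 0 .15;-.1 .0685 0 0 0 .26;-.14 .096 0 0 0 .37;-.175 .12 0 0 0 .47;-.2 .137 0 0 0 .54;-.212 .145 0 0 0 .571;-.2136 .1463 0 0 0 .571;-.2136 .1463 0 0 0 .571'
python3 -m crank '0 0 0 0 0 0'
cat > ft.py <<'E'
from h import *
f=grab('wrist'); cv2.imwrite('pics/w8.png',f['pixels']); o=ctrl.get_obs(); e=o['eef_pos']; q=cloud(f).reshape(-1,3)
rm=R.from_rotvec(o['orientation']).as_matrix(); print(e.round(4),'yaw',np.degrees(np.arctan2(-rm[1,0],-rm[0,0])).round(2))
def rect(m,n):
    if m.sum()>50: print(n,m.sum(),cv2.minAreaRect(q[m,:2].astype(np.float32)*1000),np.median(q[m,2]).round(4))
rect((q[:,2]>.008)&(q[:,2]<.0145)&(abs(q[:,0]-.561)<.09)&(abs(q[:,1]-.294)<.12),'tray')
rect((q[:,2]>.02)&(q[:,2]<.034)&(abs(q[:,0]-.56)<.09)&(abs(q[:,1]-.34)<.04),'fixed flask')
rect((q[:,2]>e[2]+.03)&(q[:,2]<e[2]+.054)&(np.hypot(q[:,0]-e[0]-.014,q[:,1]-e[1])<.06),'held?')
E
python3 ft.py
```

```text
time_s: 37.52
eef_pos: [0.5485, 0.2472, 0.096]
orientation: [0.119, -3.136, 0.002]
ft_force: [-0.1, -0.5, -0.3]
opening: 0.567
gripper_force: 62.1
time_s: 37.65
eef_pos: [0.5491, 0.2471, 0.0969]
orientation: [0.117, -3.138, 0.001]
ft_force: [0.9, 0.2, -0.3]
opening: 0.571
gripper_force: 62.1
[0.5494 0.2471 0.0972] yaw 4.27
tray 5741 ((561.3258666992188, 294.6963195800781), (135.4506072998047, 185.64254760742188), 4.363305568695068) 0.0128
fixed flask 9414 ((558.3531494140625, 339.22509765625), (95.62965393066406, 50.66350173950195), 4.082208156585693) 0.0295
held? 27659 ((550.130126953125, 250.9312744140625), (88.20323944091797, 68.33417510986328), 30.000837326049805) 0.1449
```

View pics/w8.png

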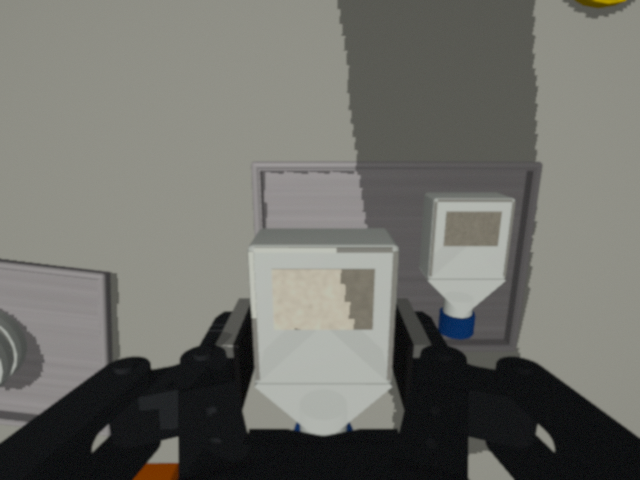

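The flask is held level, neck the same way as the fixed one, with yaw matching at 4.3°. The fixed flask and the tray agree on the free place: (.5506,.2487). Lowering.

```bash
python3 -m crank '-.0025 .0013 .02 0 0 0;-.0025 .0013 .06 0 0 0;-.0025 .0013 .09 0 0 0;-.0025 .0013 .105 0 0 0;-.0025 .0013 .111 0 0 0;-.0025 .0013 .114 0 0 0;-.0025 .0013 .114 0 0 0'
python3 -m crank '0 0 .001 0 0 0;0 0 .001 0 0 0'
python3 -m crank '0 0 .001 0 0 0;0 0 .001 0 0 0'
```

```text
time_s: 38.58
eef_pos: [0.5531, 0.2498, -0.0155]
orientation: [-0.118, 3.138, 0.001]
ft_force: [0.1, 0.4, -0.6]
opening: 0.564
gripper_force: 62.1
time_s: 38.83
eef_pos: [0.5526, 0.2496, -0.017]
orientation: [-0.118, 3.138, 0.0]
ft_force: [-0.2, -0.2, -0.8]
opening: 0.569
gripper_force: 62.1
time_s: 39.08
eef_pos: [0.5524, 0.2495, -0.0184]
orientation: [-0.118, 3.139, 0.0]
ft_force: [-0.4, 0.7, 0.8]
opening: 0.567
gripper_force: 62.2
```

```bash
python3 -m crank '0 0 .001 0 0 0;0 0 .001 0 0 0'
```

```text
time_s: 39.33
eef_pos: [0.5524, 0.2496, -0.0184]
orientation: [-0.118, 3.139, -0.0]
ft_force: [-0.7, -0.6, 6.2]
opening: 0.567
gripper_force: 63.0
```

```bash
python3 -m crank '0 0 0 0 0 0;0 0 0 0 0 0;0 0 0 0 0 0;0 0 -.01 0 0 0;0 0 -.05 0 0 0;0 0 -.11 0 0 0;0 0 -.17 0 0 0;0 0 -.2 0 0 0' 0.8
python3 -m crank '.06 0 0 0 0 0;.12 .02 0 0 0 0;.16 .06 0 0 0 0;.18 .1 0 0 0 0;.18 .1 0 0 0 0;.18 .1 0 0 0 0;.18 .1 0 0 0 0'
python3 - <<'E'
from h import *; from fit import arc
f=grab('scene'); q=cloud(f).reshape(-1,3); t=grab('top'); p=cloud(t).reshape(-1,3)
def rect(q,m,n): print(n,m.sum(),cv2.minAreaRect(q[m,:2].astype(np.float32)*1000),np.median(q[m,2]).round(4)) if m.sum()>20 else None
for n,k in(('scene',q),('top',p)):
    for yc in(.249,.339): rect(k,(k[:,2]>.018)&(k[:,2]<.036)&(abs(k[:,0]-.56)<.07)&(abs(k[:,1]-yc)<.035),n+' flask')
    for yc in(-.242,-.291,-.34):
        m=(k[:,2]>.09)&(k[:,2]<.102)&(np.hypot(k[:,0]-.566,k[:,1]-yc)<.023); print(n,'tube',m.sum(),k[m].mean(0).round(4) if m.any() else 0)
cv2.imwrite('pics/s9.png',f['pixels'])
cv2.imwrite('pics/t9.png',t['pixels'])
E
```

```text
time_s: 40.33
eef_pos: [0.5544, 0.2502, 0.1858]
orientation: [-0.118, 3.133, 0.003]
ft_force: [0.5, 0.7, -1.3]
opening: 0.802
gripper_force: 0.0
time_s: 41.2
eef_pos: [0.3659, 0.335, 0.1807]
orientation: [-0.116, 3.139, -0.0]
ft_force: [-0.2, 0.3, 0.2]
opening: 0.797
gripper_force: 0.0
scene flask 726 ((567.7444458007812, 251.2511749267578), (95.77452087402344, 51.51248550415039), 3.9770002365112305) 0.0283
scene flask 811 ((560.2584228515625, 341.2218933105469), (95.94229125976562, 50.71828842163086), 4.743152618408203) 0.0283
scene tube 89 [ 0.5688 -0.2389  0.095 ]
scene tube 85 [ 0.5695 -0.2889  0.0952]
scene tube 83 [ 0.5674 -0.3377  0.0953]
top flask 765 ((570.8250732421875, 247.3998565673828), (110.55034637451172, 49.98917770385742), 1.9992409944534302) 0.0283
top flask 826 ((547.66015625, 336.9637145996094), (111.3962173461914, 53.2431640625), 3.4335761070251465) 0.0286
top tube 194 [ 0.5629 -0.2432  0.0949]
top tube 186 [ 0.5631 -0.2915  0.0951]
top tube 189 [ 0.5613 -0.3415  0.0949]
```

View pics/s9.png

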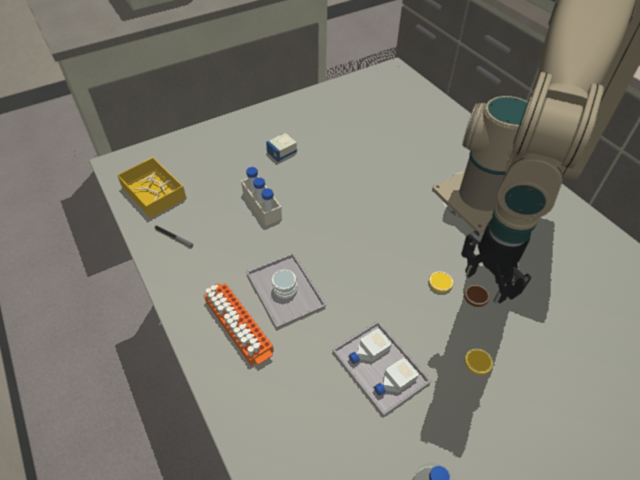

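View pics/t9.png

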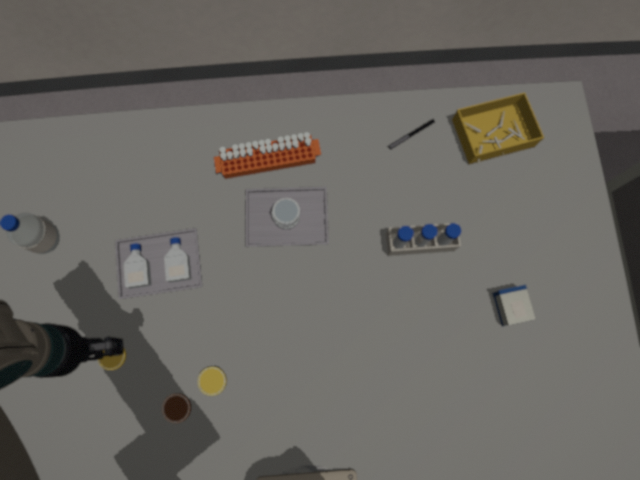

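Both views show the job done. Three tubes stand upright in the box (404–453, 232), the dishes make one pile at (286,211), and the flasks lie parallel at (135,262) and (176,260), 90 mm apart. The rack and carton have not moved, and the gripper is clear of everything.

```bash
python3 -c "
from bench import ctrl
print(ctrl.sign_off())"
```

```text
the job is handed in; nothing more can be done
None
```

The job is handed in at about 41 s of robot time: both tubes stand in the box, the dishes make one pile square to about 2 mm, and the flask lies beside its twin with its neck the same way; my first grasp on tube_a closed on nothing because the fingertips sit about 34 mm above the reported TCP, and I allowed for that from then on.

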